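Lower the tilted bin stand by its ratchet arm

ROBOT

A 7-joint arm with a two-finger parallel gripper is mounted at the origin on the work surface. World frame = base frame: x ahead of the robot, y to its left, z up, the work surface at z = 0. Lengths are in m, angles in degrees, forces in N, time in s.
With the tool pointing down it reaches from about 0.425 to 0.875 m from the base axis. Payload 4.7 kg.
Tool frame: the origin (TCP) lies at the very end of the fingers, on their centre line; the grasp point (between the pads) lies 19 mm behind it; z points along the fingers, y is the line along which they close (so a half turn about z gives the same grasp; the last joint's range is limited). The gripper opens to 87 mm and grips with 3 to 60 N. Pads are 19 mm wide; open, the fingers measure 117 mm over their backs; the gripper's body (75 mm by 190 mm) begins 51 mm behind the grasp point.
Start: joints at [-69.494, 18.392, -4.016, 83.108, 1.295, 78.541, -3.26], TCP at [0.219, 0.612, 0.223] pointing down, gripper open.
Joint ranges: [-163.93, 163.93], [-17.29, 119.83], [-79.2, 71.16], [3.27, 140.29], [-89.18, 269.18], [5.43, 117.66], [-154.24, 154.24]. Speed limits (degrees/s): [147.25, 147.25, 180, 180, 180, 180, 180].

INTERFACE

Orientations are given as [roll, pitch, yaw] about the fixed x, y, z axes, in that order (R = Rz(yaw) Ry(pitch) Rx(roll)).
In Python, from cell import telemetry, cams, env gives the robot as it stands.
- The arm moves only by the tool arm_command, never from a script. Its argument "series" is text: rows parted by semicolons, each of 5 numbers parted by spaces: the shift along the tool's x, y, z in mm, then the turn about the tool's z in rad, then the closure in counts, from 0 (fully open) to 255 (shut). A call has 1 to 20 rows; each row shifts and turns the commanded pose from where the row before left it, along the tool's axes as they then stand; what a row does not reach is not made up. A row lasts 1/12 s, in which the tool goes at most 41.7 mm and 7.16 degrees, less where a joint would pass 70% of its speed; a pose out of reach is approached as far as the arm can. A call is refused whole if a number of a shift passes 41.7 or a number of a turn 0.125, either way. A call with a gripper value outside its range is refused whole. The fingers move at their own pace and stop on an object; "squeeze" is the grip in N (left out, the last holds). Time passes only in rows, so rows that do not move let the fingers close. It gives the time, the measured TCP pose, the force, the opening and the grip force at its end, in the units of the state.
- telemetry.get_obs(): the state, without advancing time (a new reading comes with each control period).
- cams.read_camera(name): name is "side" or "top"; returns the picture (480x640x3 uint8, blue, green, red); there is no depth.
- cams.calibration(name): a dict with "K" (3x3 intrinsics, pixels), "dist" ([k1, k2, p1, p2, k3] as OpenCV has them; the pictures are not rectified), "origin" and "rotation" of the camera in the world. Camera axes: x right, y down, z forward; pixel columns grow to the right and rows downward; lengths in m; the calibration is good to about 2 mm. A picture is of the moment at which its call begins. calibration takes no time and is no camera call.
- env.sign_off(): hands the job in; it is judged then, once.
The state is a dict: "time_s": time; "qpos": joint angles; "joint_velocities": joint speeds; "effort": joint torques, N m; "tool_pos": TCP position; "tool_rot": TCP orientation; "force": force on the tool from outside, world axes, zero at the start; "wrist_torque": the same for the moment, N m; "grip_width": finger opening in m; "grasp_force": force on a finger pad.
Only numpy, scipy, OpenCV 4.12 (cv2) and the standard library are available. Lean on these libraries where they do the work, as an engineer would, in place of code of your own. Each camera call takes 0.05 s, during which the arm holds its last target. There are 200 camera calls.

TASK

Let the tilted nut bin down level for refilling: press the red thumb paddle on the stand's arm to free the ratchet pawl and, keeping it pressed, push the arm down past its teeth until the tray rests on its rubber stops. Then take the hand away so that the paddle comes back up and the pawl drops into the teeth. Only press and push: do not raise the arm, do not force it against a locked tooth, and leave the jars and other things around it where they are.

Things in the scene. Friction and masses are not known exactly. Their poses are not given: they have to be found in the camera images.
- stand: heavy counter-top tilt stand, fixed: grey base plate 360 x 190 mm, 12 mm high; tray and arm hinged at its rear about the stand's y axis, at x = +300 mm, z = 62 mm; upright steel toothed quadrant at its front (10 mm thick, 305 mm radius about the hinge, top 240 mm high). Origin: on the counter, below the quadrant. -x points level from the hinge along the arm to the grip (front); z up.
- tilt_arm (a joint): tray and arm angle, rad: 0 = level on the rubber stops; grows as the grip end goes up, at most 0.49; starts at 0.26 to 0.46. Spring-balanced with a stiff hinge: it stays where it is left and, with the pawl free, takes 5 to 10 N at the paddle to move down. With the pawl in, the teeth (12 mm or 0.04 rad apart) let it go up but not down; it may start up to one tooth above the one that will catch it.
- pawl (a joint): turn of the brass pawl on the arm, rad: 0 = in the teeth (it may start at up to 0.12, resting on a tooth's sloping back); grows as the paddle is pressed towards the grip; clear of the teeth above 0.13, stop at 0.22 (paddle 21 mm down). A spring returns it: 2 N at the paddle at 0, 5 N at the stop. Pivot: on the arm 302 mm from the hinge, on the line from hinge to grip end.
- paddle (a point): centre of the top face of the red ribbed thumb paddle, 38 mm along the arm by 40 mm across, 9 mm thick, above the grip. It moves with the pawl. With the arm level and the pawl at 0 it lies 395 mm from the hinge towards the grip and 48 mm above the hinge's height. Site x, z axes: along the arm away from the grip, and normal to the face.
- grip_end (a point): middle of the end face of the black rubber grip (110 mm long, 30 mm wide, 26 mm high) below the paddle; 457 mm from the hinge, level with the hinge when the arm is level. From the tray (236 x 160 mm, with a lidded clear bin of nuts and a scoop, 190 mm high) a dark steel fork straddles the quadrant and ends in this grip.
- almond_jar: bystander: glass jar of almonds, gold lid, 72 mm across, 115 mm high, upright beside the arm; origin centre of underside
- honey_jar: bystander: glass jar of honey, gold lid, 68 mm across, 95 mm high, upright on the other side of the arm; origin centre of underside
- pistachio_jar: bystander: glass jar of pistachios, gold lid, 80 mm across, 150 mm high, beside the tray; origin centre of underside
- scoop: bystander: flat-bottomed aluminium scoop 190 mm long, 34 mm high, lying on the counter; origin under its bowl
- crumb_brush: bystander: hand brush lying on the counter; origin under its middle
- deli_cup: bystander: white plastic cup, 90 mm across, 75 mm high; origin centre of underside
- tea_tin: bystander: green tin, 72 mm across, 100 mm high; origin centre of underside

How it is judged (in metres and radians):
On the way, in this order (a step that is already met when the one before it is completed fails the run):
1. the paddle is pressed until the pawl is clear of the teeth, with the arm still up (value of joint pawl above 0.15 rad and value of joint tilt_arm above 0.2 rad), for 0.05 s.
2. the arm is pushed down until the tray is on its stops (value of joint tilt_arm below 0.02 rad), for 0.2 s.
At the end, for the whole second after the job is handed in: tray and arm level on the stops within 0.02 rad (8 mm at the paddle) and at rest, paddle back up with the pawl in the teeth (below 0.08 rad), every bystander within 25 mm of its start and the jars upright (value of joint tilt_arm below 0.02 rad and value of joint pawl below 0.08 rad and velocity of joint tilt_arm between -0.02 and 0.02 rad/s and distance of each of almond_jar, honey_jar, pistachio_jar, scoop, crumb_brush, deli_cup, tea_tin from where it was at the start of the episode below 0.025 m and angle between each of almond_jar, honey_jar, pistachio_jar's own z axis and vertical below 0.2 rad); the robot touches nothing.
It fails at once if the arm is raised: above its highest starting place, or upwards faster than a slight give (value of joint tilt_arm above 0.475 rad or velocity of joint tilt_arm above 0.12 rad/s).
It fails at once if the arm or paddle is forced with more than 60 N (contact force between the fingers and tilt_arm above 60 N).
It fails at once if a jar beside the work is knocked, carried or tipped (distance of any of almond_jar, honey_jar, pistachio_jar from where it was at the start of the episode above 0.03 m).
It fails at once if another bystander is knocked or carried away (distance of any of scoop, crumb_brush, deli_cup, tea_tin from where it was at the start of the episode above 0.03 m).
It also fails if it takes over 38 s, if anything falls off the work surface, if the arm or the gripper's body presses on something with over 40 N, if the wrist force passes 120 N, or if a joint passes its speed limit or range.

## Working session

There is one attempt and no reset: what is moved stays moved. The work goes in short steps, Python scripts to look and compute and a tool call to move; the robot and the scene stay as the last step left them, time stands still between calls to the robot, and variables do not carry over. Pictures are saved under pics/ and viewed, at most 10 in all, crops included, and the job is handed in when it is done.

Besides the shell and the picture viewer there is one more tool, called after ">>>" as name(argument=value, ...) on one line, values as JSON. arm_command: Moves the arm, as the interface text tells. Its arguments: {"type":"object","properties":{"series":{"type":"string"},"squeeze":{"type":"number"}},"required":["series"]}

```bash
mkdir -p pics; python3 - <<'E'
from cell import telemetry, cams, env
import cv2
for n in("side","top"):
    cv2.imwrite(f"pics/{n}0.png",cams.read_camera(n)); c=cams.calibration(n); print(n,c)
print(telemetry.get_obs())
E
```

```text
side {'K': array([[440.44307045,   0.        , 320.87632719],
       [  0.        , 440.44307045, 232.15746141],
       [  0.        ,   0.        ,   1.        ]]), 'dist': array([-0.09314514,  0.        ,  0.        ,  0.        ,  0.        ]), 'origin': array([0.47522282, 0.77921122, 0.79277957]), 'rotation': array([-133.1194715 ,    1.1806132 , -175.16638609])}
top {'K': array([[613.76074902,   0.        , 302.91964542],
       [  0.        , 613.76074902, 237.50074782],
       [  0.        ,   0.        ,   1.        ]]), 'dist': array([-0.0637275,  0.       ,  0.       ,  0.       ,  0.       ]), 'origin': array([0.48856189, 0.04118161, 1.602334  ]), 'rotation': array([-176.86427174,    1.35059455,  -89.95290844])}
{'time_s': 0.1, 'qpos': array([-69.49577849,  18.43458111,  -4.0164038 ,  83.16829359,
         1.29530453,  78.53916897,  -3.26149114]), 'joint_velocities': array([-0.05247103, -0.04910595,  0.05912098, -0.21555145, -0.04968991,
       -0.01842587,  0.01458323]), 'effort': array([ 4.45693922e-04, -4.92567587e+01, -4.05275691e-01, -3.13400388e+01,
       -6.42135087e-02,  3.93750938e-02,  5.98989914e-05]), 'tool_pos': array([0.21894755, 0.61149662, 0.22157027]), 'tool_rot': array([-1.79903207e+02,  5.41331640e-03,  1.60304783e+02]), 'force': array([0.45864   , 0.29265458, 0.55433196]), 'wrist_torque': array([ 0.01842572, -0.01866517,  0.02822459]), 'grasp_force': 0.0, 'grip_width': 0.0866735517913498}
```

View pics/side0.png

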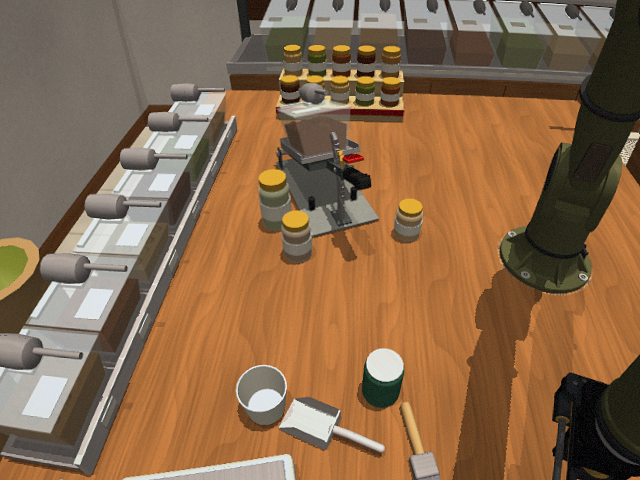

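View pics/top0.png

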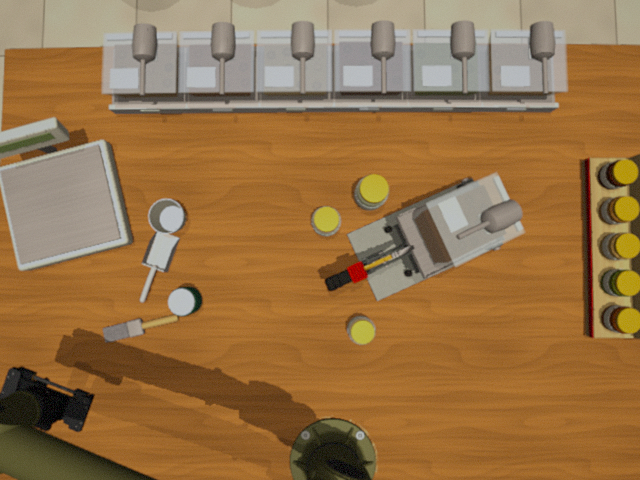

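The side view shows the stand at about (335,175), with the red paddle at (352,158) and the black grip at (357,177). In the top view the grip is at (340,280), the red paddle at (357,272), and the base front corners are near (349,234) and (378,299). The jars sit at (326,221), (373,190) and (361,331).

```bash
cat > h.py <<'E'
import numpy as np, cv2
from scipy.spatial.transform import Rotation as R
from cell import telemetry, cams, env
def ray(n,p):
    c=cams.calibration(n); u=cv2.undistortPoints(np.array([[p]],float),c["K"],c["dist"])[0,0]
    d=R.from_euler("xyz",c["rotation"],degrees=True).apply([u[0],u[1],1]); return c["origin"],d/np.linalg.norm(d)
def plane(n,p,z):
    o,d=ray(n,p); return o+d*(z-o[2])/d[2]
def tri(ps,pt):
    (a,d),(b,e)=ray("side",ps),ray("top",pt)
    s=np.linalg.lstsq(np.c_[d,-e],b-a,rcond=None)[0]; p,q=a+s[0]*d,b+s[1]*e
    return (p+q)/2,np.linalg.norm(p-q)
def red(im,roi):
    x0,y0,x1,y1=roi; h=cv2.cvtColor(im,cv2.COLOR_BGR2HSV)
    m=((h[...,0]<6)|(h[...,0]>174))&(h[...,1]>190)&(h[...,2]>90)
    k=np.zeros_like(m);k[y0:y1,x0:x1]=1;m&=k
    ys,xs=np.nonzero(m); return (xs.mean(),ys.mean()),len(xs),(xs.min(),ys.min(),xs.max(),ys.max())
E
python3 - <<'E'
from h import *
s=cv2.imread("pics/side0.png");t=cv2.imread("pics/top0.png")
rs=red(s,(320,130,390,200));rt=red(t,(330,240,400,300));print(rs,rt)
print("paddle",tri(rs[0],rt[0]))
for a in [(349,234),(378,299)]: print("base top",plane("top",a,.012))
for a in [(302,234),(378,216)]: print("base side",plane("side",a,.012))
for n,p,z in[("pist",(373,190),.15),("alm",(326,221),.115),("hon",(361,331),.095)]: print(n,plane("top",p,z))
a=cv2.resize(s[90:250,250:430],None,fx=3.3,fy=3.3,interpolation=3);b=cv2.resize(t[170:350,310:530],None,fx=3.6,fy=3.6,interpolation=3)
cv2.imwrite("pics/a.png",a);cv2.imwrite("pics/b.png",b[:600,:800])
E
```

```text
((np.float64(353.05785123966945), np.float64(157.9504132231405)), 121, (np.int64(343), np.int64(154), np.int64(363), np.int64(162))) ((np.float64(356.7153284671533), np.float64(271.7445255474453)), 274, (np.int64(347), np.int64(262), np.int64(366), np.int64(282)))
paddle (array([ 0.48594826, -0.04542775,  0.24646979]), np.float64(0.0025407276335707037))
base top [ 0.58471387 -0.04075897  0.012     ]
base top [ 0.41678977 -0.11501295  0.012     ]
base side [ 0.60968784 -0.04044428  0.012     ]
base side [ 0.41325393 -0.1234757   0.012     ]
pist [ 0.6811226  -0.09104992  0.15      ]
alm [0.61015727 0.0202616  0.115     ]
hon [ 0.34263505 -0.06512538  0.095     ]
```

View pics/a.png

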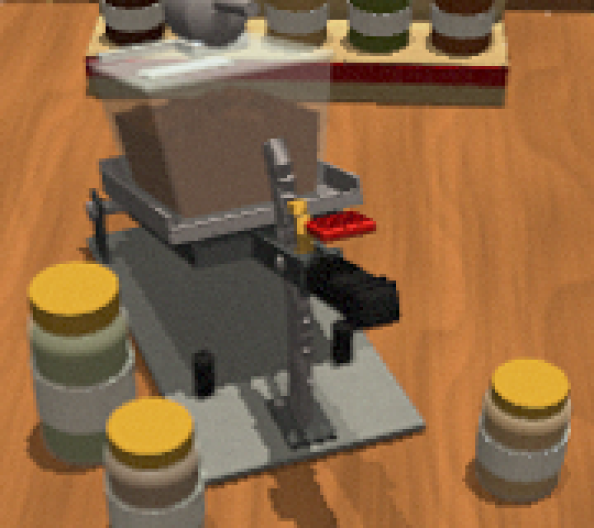

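View pics/b.png

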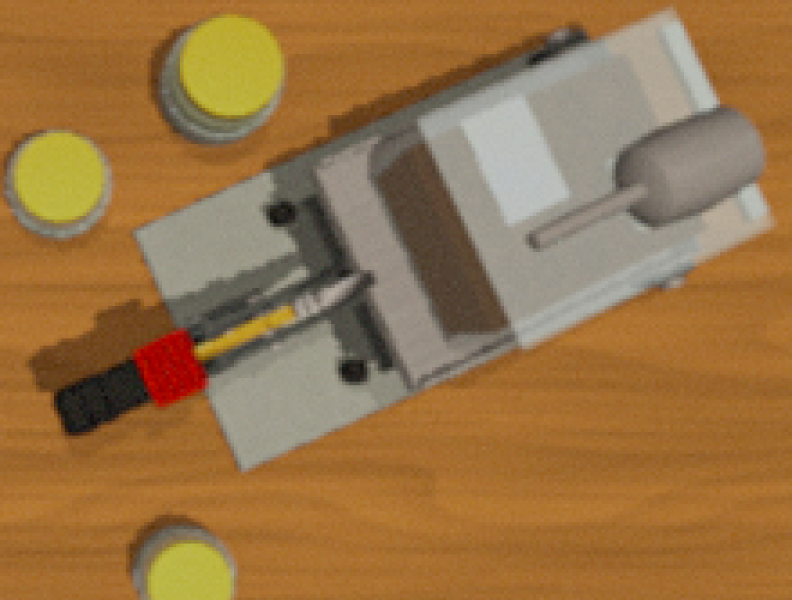

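Both zooms agree: the paddle is on the stand's centre line, about 0.247 m high, so tilt is about 0.36 rad with the front direction about 114°. Fingers will be closed with tool x along the arm.

>>> arm_command(series="0 0 -30 0.125 255;0 0 -30 0.125 255;0 0 -20 0.125 255;0 0 0 0.125 255;0 0 0 0.125 255;0 0 0 0.125 255;0 0 0 0.06 255;-15 10 0 0 255;-30 20 0 0 255;-30 20 0 0 255;-35 10 0 0 255;-35 0 0 0 255;-35 0 0 0 255;-35 0 0 0 255;-35 0 0 0 255;-35 0 0 0 255;-35 0 0 0 255;-35 0 0 0 255", squeeze=10)

```text
time_s: 1.6
tool_pos: [0.418, 0.3098, 0.3022]
tool_rot: [-180.0, -0.0, 113.9]
force: [0.9, 0.2, 0.0]
grip_width: 0.0007
grasp_force: 0.0
```

```bash
python3 - <<'E'
from h import *
s=cv2.imread("pics/side0.png");t=cv2.imread("pics/top0.png")
A=plane("top",(347.5,234.4),.012);B=plane("top",(377.5,300.5),.012)
e=(A-B)[:2];print("edge len",np.hypot(*e),"f yaw",np.degrees(np.arctan2(e[1],e[0]))+90)
# grip end in both: side crop (385,300)->, top crop(68,412)
g,r=tri((250+383/3.3,90+300/3.3),(310+66/3.6,170+411/3.6));print("grip",g,r)
P=tri(red(s,(320,130,390,200))[0],red(t,(330,240,400,300))[0])[0]
for p in(P,g):
    d=p[:2]-(A+B)[:2]/2;print(np.degrees(np.arctan2(d[1],d[0])))
o=telemetry.get_obs();print(o["tool_pos"],o["tool_rot"],o["grip_width"],o["time_s"])
E
```

```text
edge len 0.18723749297650172 f yaw 114.2289140650704
grip [0.45711367 0.01687659 0.23073307] 0.004827653086288169
112.47984212202854
114.08112501674455
[0.41799629 0.30982662 0.30220902] [-1.79972093e+02 -3.26300486e-04  1.13895712e+02] 0.0007479800260370181 1.6
```

>>> arm_command(series="-32 -7.5 0 0 255;-32 -7.5 0 0 255;-32 -7.5 0 0 255;-32 -7.5 0 0 255;-32 -7.5 0 0 255;-32 -7.5 0 0 255;-32 -7.5 0 0 255;-32 -7.5 0 0 255;-32 -7.5 0 0 255;-32 -7.5 0 0 255;-32 -7 0 0 255;0 0 10 0 255;0 0 10 0 255;0 0 0 0 255;0 0 0 0 255")

```text
time_s: 2.85
tool_pos: [0.4846, -0.0418, 0.2815]
tool_rot: [-179.9, -0.1, 114.0]
force: [0.4, -0.3, -0.1]
grip_width: 0.0006
grasp_force: 0.0
```

```bash
python3 - <<'E'
from h import *
s=cams.read_camera("side");t=cams.read_camera("top")
o=telemetry.get_obs();print(o["tool_pos"],o["tool_rot"],o["force"])
a=cv2.resize(s[90:230,280:430],None,fx=4,fy=4,interpolation=3);b=cv2.resize(t[220:330,310:420],None,fx=2,fy=2,interpolation=3)
a[:220,380:600]=b
cv2.imwrite("pics/c.png",a)
E
```

```text
[ 0.4853152  -0.0418916   0.28253937] [-1.79990429e+02 -1.03139382e-02  1.14040872e+02] [-0.04061753 -0.82181811  0.10102206]
```

View pics/c.png

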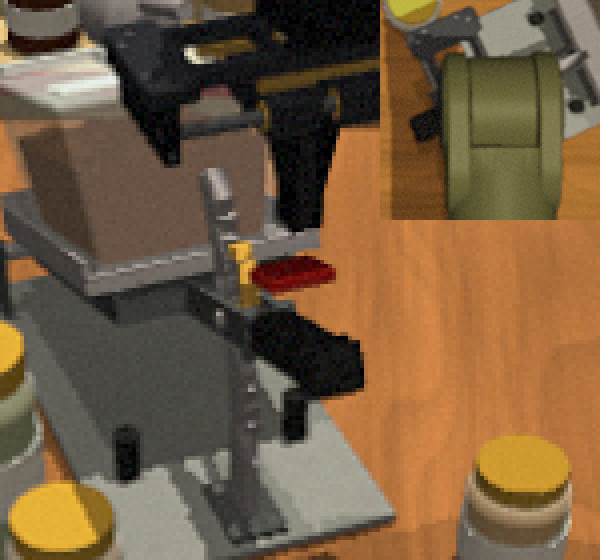

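The fingertips are directly above the red paddle (295,272 in the crop), with the body clear of the quadrant and bin. Next I lower to contact.

>>> arm_command(series="0 0 10 0 255;0 0 8 0 255;0 0 6 0 255;0 0 4 0 255;0 0 3 0 255;0 0 0 0 255")

```text
time_s: 3.45
tool_pos: [0.485, -0.0428, 0.2515]
tool_rot: [-180.0, -0.1, 113.9]
force: [-0.9, 0.4, 2.8]
grip_width: 0.0005
grasp_force: 1.2
```

>>> arm_command(series="3 0 4 0 255;3 0 4 0 255;3 0 4 0 255;2 0 3 0 255;0 0 0 0 255;0 0 0 0 255")

```text
time_s: 3.95
tool_pos: [0.4809, -0.0327, 0.2369]
tool_rot: [180.0, -0.0, 113.9]
force: [-2.6, 2.2, 5.0]
grip_width: 0.0003
grasp_force: 2.3
```

```bash
python3 - <<'E'
from h import *
s=cams.read_camera("side")
o=telemetry.get_obs();print(o["tool_pos"],o["force"])
cv2.imwrite("pics/d.png",cv2.resize(s[110:230,280:430],None,fx=4,fy=4,interpolation=3))
E
```

```text
[ 0.48113713 -0.03300218  0.23700551] [-2.1545946   0.69697067  5.1721474 ]
```

View pics/d.png

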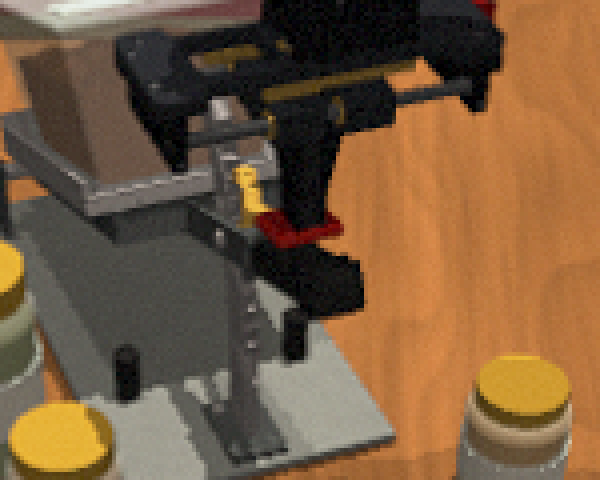

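The paddle at (300,228) is pressed and reads about 5 N, close to the stop. The grip hasn't moved. I continue along the arc.

>>> arm_command(series="1 0 2 0 255;1 0 2 0 255;0 0 0 0 255;2 0 4 0 255;2 0 4 0 255;2 0 4 0 255;2 0 4 0 255;2 0 4 0 255;2 0 5 0 255;2 0 5 0 255")

```text
time_s: 4.83
tool_pos: [0.4758, -0.0201, 0.2034]
tool_rot: [179.9, 0.2, 113.8]
force: [-1.2, -2.0, 5.6]
grip_width: 0.0004
grasp_force: 2.9
```

>>> arm_command(series="1.5 0 5 0 255;1.5 0 5 0 255;1.5 0 5 0 255;1.5 0 5 0 255;1.5 0 5 0 255;1.5 0 5 0 255;1.5 0 5 0 255;1.5 0 5 0 255;1 0 5 0 255;1 0 5 0 255;1 0 5 0 255;1 0 5 0 255")

```text
time_s: 5.83
tool_pos: [0.4689, -0.0047, 0.1431]
tool_rot: [179.9, 0.1, 113.9]
force: [-1.1, 1.2, 5.9]
grip_width: 0.0006
grasp_force: 3.2
```

>>> arm_command(series="1 0 5 0 255;1 0 5 0 255;1 0 5 0 255;1 0 5 0 255;0.5 0 5 0 255;0.5 0 5 0 255;0.5 0 5 0 255;0.5 0 5 0 255;0.5 0 4 0 255;0 0 3 0 255;0 0 0 0 255")

```text
time_s: 6.75
tool_pos: [0.4661, 0.0015, 0.0956]
tool_rot: [179.9, 0.1, 113.9]
force: [-0.2, 0.6, 4.3]
grip_width: 0.0006
grasp_force: 2.1
```

```bash
python3 - <<'E'
from h import *
s=cams.read_camera("side")
o=telemetry.get_obs();print(o["tool_pos"],o["force"])
cv2.imwrite("pics/e.png",cv2.resize(s[110:260,260:430],None,fx=4,fy=4,interpolation=3)[:600])
E
```

```text
[0.46612147 0.00145153 0.09584127] [-0.37765107 -0.12093548  2.91857614]
```

View pics/e.png

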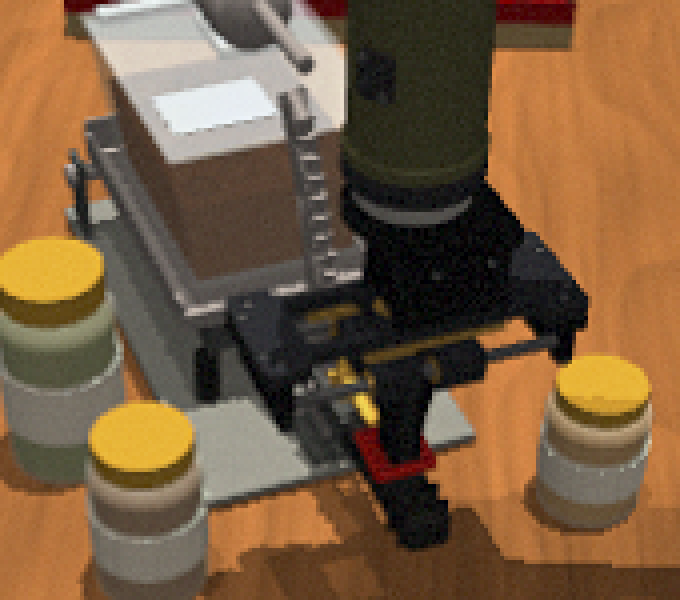

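The arm is almost level. The tray is just above its stops, the paddle is still pressed, and the jars are untouched. I push on until the force rises.

>>> arm_command(series="0.5 0 3 0 255;0 0 3 0 255;0 0 3 0 255;0 0 2 0 255")

```text
time_s: 7.13
tool_pos: [0.466, 0.0023, 0.0862]
tool_rot: [179.9, -0.0, 113.9]
force: [-6.5, 0.5, 22.4]
grip_width: 0.0003
grasp_force: 11.2
```

The force rose to 22 N, so the tray is on its stops. I hold briefly, then lift gently.

>>> arm_command(series="0 0 0 0 255;0 0 0 0 255;0 0 0 0 255;0 0 0 0 255;0 0 -1 0 255;0 0 -1 0 255;0 0 -1 0 255;0 0 -2 0 255;-1 0 -2 0 255;-1 0 -3 0 255;-1 0 -3 0 255;-1 0 -3 0 255;-1 0 -3 0 255;-1 0 -4 0 255;-1 0 -5 0 255;0 0 -6 0 255;0 0 -10 0 255;0 0 -15 0 255;0 0 -20 0 255;0 0 -25 0 255")

```text
time_s: 8.8
tool_pos: [0.4666, -0.004, 0.1888]
tool_rot: [-179.8, -0.0, 113.9]
force: [-0.2, 0.3, -1.0]
grip_width: 0.0007
grasp_force: 0.0
```

>>> arm_command(series="0 0 -25 0 255;15 0 -20 0 255;30 0 -15 0 255;35 0 -10 0 255;35 0 0 0 255;35 0 0 0 255;35 0 0 0 255;30 0 0 0 255;15 0 0 0 255;0 0 0 0 255;0 0 0 0 255")

```text
time_s: 9.72
tool_pos: [0.3744, 0.2064, 0.2589]
tool_rot: [-180.0, 0.0, 114.0]
force: [0.4, 0.3, -0.2]
grip_width: 0.0005
grasp_force: 0.0
```

```bash
python3 - <<'E'
from h import *
s=cams.read_camera("side");t=cams.read_camera("top")
o=telemetry.get_obs();print(o["time_s"],o["tool_pos"],o["force"])
cv2.imwrite("pics/f.png",np.hstack([cv2.resize(s[100:260,250:430],None,fx=2.2,fy=2.2,interpolation=3)[:352],cv2.resize(t[170:346,310:510],None,fx=2,fy=2,interpolation=3)]))
try:
    rs=red(s,(300,130,400,250));rt=red(t,(300,230,400,320));print(rs,rt);print(tri(rs[0],rt[0]))
    print("side on z=.11",plane("side",rs[0],.11),"top",plane("top",rt[0],.11))
except Exception as ex: print(ex)
E
```

```text
9.8167 [0.37527603 0.20504913 0.25885299] [-0.33559251  0.40239277 -0.32579036]
((np.float64(357.0681818181818), np.float64(215.8125)), 176, (np.int64(348), np.int64(210), np.int64(367), np.int64(222))) ((np.float64(337.92857142857144), np.float64(278.14835164835165)), 182, (np.int64(329), np.int64(269), np.int64(347), np.int64(288)))
(array([ 0.47089158, -0.00859051,  0.10930852]), np.float64(0.0013149322194144514))
side on z=.11 [ 0.47023915 -0.00780459  0.11      ] top [ 0.47155696 -0.0085648   0.11      ]
```

View pics/f.png

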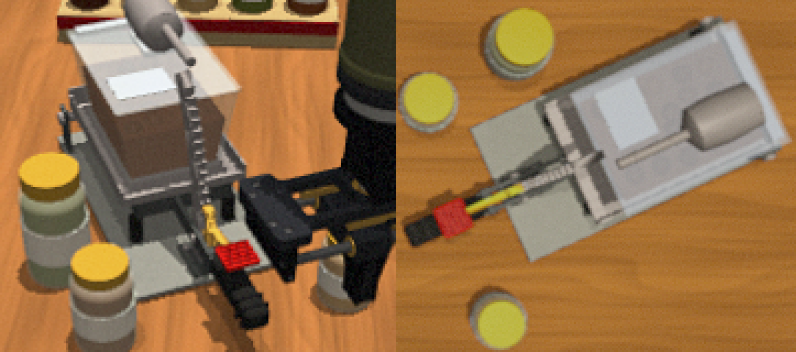

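The paddle measures 0.109 m high against an expected 0.110 m for level with the pawl in. The tray is on its stops, the jars are in place and the hand is clear.

```bash
python3 -c "
from cell import env
print(env.sign_off())"
```

```text
the job is handed in; nothing more can be done
None
```

The bin is down level on its stops, the paddle is back up with the pawl in the teeth, the jars look undisturbed, and the job was handed in at about 10 s; the sign-off returned no verdict.

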